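# Wind down the chocolate mould press with its loose crank

### The job

Take the loose crank from its wooden board, fit it fully home on the square end of the mould press's spindle without ramming or jamming it, and wind it clockwise (seen from above) until the pressure plate is firmly down on the white mould; stop as soon as you feel it go tight, because forcing it further cracks the chocolate. Then lift the crank off and stand it back upright on its board, leaving the other things on the table alone.

Things in the scene. Friction and masses are not known exactly. Their poses are not given: they have to be found in the camera images.
- crank: Loose steel crank, 0.26 to 0.41 kg, standing upright on the board. Origin: centre of the hub's underside; z up; +x runs along the arm to the knob. Hub 34 x 34 x 32 mm tall; flat arm 22 mm wide at height 32 to 40 mm, out to x = 93 mm; at x = 80 mm a knob stands up, and a round foot, 20 mm across, reaches down to the level of the hub's underside
- socket (a point): Same point as the crank's origin: mouth of the square socket in the hub's underside, 15.4 mm wide, 26 mm deep, its sides parallel to the crank's x and y
- post (a point): Point on the hub axis, 64 mm above the hub's underside, inside the crank's square post (24 x 24 mm, height 40 to 80 mm, faces square to the crank's x and y): where to hold the crank for fitting and lifting it, best with a finger on either side of the arm so that the gripper clears the knob
- knob (a point): Point on the axis of the crank's round wooden knob, 70 mm above the hub's underside, 80 mm from the hub axis. Knob 22 mm in diameter, height 44 to 92 mm; it spins freely on its upright pin, so it can be held without turning the gripper while the crank goes round. Pushed sideways the crank leans by up to 0.06 rad on its square, so grip firmly
- press: Mould press fixed to the table, yaw varies. Origin: centre of the underside of its base, 150 (x) x 220 (y) x 18 mm. Two columns at y = -90 and +90 mm carry a grey head bar, 46 x 216 mm, its top at 150 mm. A vertical spindle stands in the middle of the head; turned clockwise seen from above it drives the pressure plate down 6 mm per radian
- shoulder (a point): Fixed point of the press (with the press's axes) on the spindle's vertical axis, on its flat round shoulder, 36 mm across, 158 mm above the table. The crank is home when its hub's underside rests here. Winding takes 0.3 to 0.5 N m (4 to 6 N at the knob) and the spindle stays where it is left; there are 2.0 to 3.6 rad to wind
- shaft_tip (a point): Fixed point of the press at the top of the spindle's square end, 182 mm above the table: 14 x 14 mm, 24 mm tall, its last 5 mm tapering to 9 x 9 mm. Its angle differs every time and is NOT reported: feel for it (rest the socket on the tip, turn, try again; it repeats every 90 degrees, play 0.1 rad either way) or see it. Over 80 N of contact force on the taper (a 35 N shove down, or twisting it while jammed) damages it
- plate_face (a point): Centre of the rubber underside of the press's pressure plate (90 x 110 mm), which moves down along the spindle's axis as it is wound; it stands 12 to 22 mm above the mould at the start
- mould_top (a point): Fixed point: centre of the top face of the white plastic mould (100 x 120 mm) in the press, 58 mm above the table, onto which the plate comes down. From first touch the winding torque climbs by about 6 N m per radian: 0.5 mm past touch, about 1 N m (12 N at the knob), is firmly tight; 1.5 mm past touch, about 2 N m (25 N), cracks the chocolate
- board: Wooden board fixed to the table, 160 (x) x 240 (y) x 12 mm thick, origin at the centre of its underside; the crank starts and ends standing on it, top face at 12 mm
- wing_key: Bystander: small steel wing key, 44 mm wide, 34 mm tall, standing on the same board; too small for the press. Origin under its centre
- platter: Bystander: round copper platter of chocolates, 240 mm across, origin under its centre
- gift_box: Bystander: open brown gift box of chocolates, 120 x 160 mm, flaps up to 120 mm high, origin under its centre
- jar: Bystander: amber jar, 72 mm across, 110 mm tall, origin under its centre
- tin: Bystander: plain metal tin, 74 mm across, 120 mm tall, origin under its centre
- bowl: Bystander: white bowl, 90 mm across, 40 mm tall, origin under its centre
- truffle: Bystander: one chocolate in a paper cup, 33 mm across, 22 mm tall, between board and press, origin under its centre
- scraper: Bystander: spatula with a wooden handle, 280 mm long, lying beyond board and press, origin under its middle
Mind the look-alikes: they are no part of the job. What is shaped like the crank but blue or red is not meant.

How it is judged:
On the way, in this order (a step that is already met when the one before it is completed fails the run):
1. the crank is fully home on the spindle's square end, down on the shoulder (within 3 mm) and upright (horizontal distance between crank and shoulder below 0.003 m and z of crank in the frame of shoulder below 0.003 m and angle between crank's own z axis and vertical below 0.06 rad), for 0.2 s.
2. with the crank on the spindle, the plate is wound down onto the mould (gap under 0.3 mm) (z of plate_face in the frame of mould_top below 0.0003 m and horizontal distance between crank and shoulder below 0.004 m and z of crank in the frame of shoulder below 0.012 m), for 0.2 s.
At the end, for the whole second after the job is handed in: The plate is still pressed on the mould (gap under 0.3 mm), and the crank stands upright (within 0.1 rad), at rest and let go, with its hub on the board's top face (hub axis over the board, underside 9 to 16 mm above the table) (z of plate_face in the frame of mould_top below 0.0003 m and x of crank in the frame of board between -0.08 and 0.08 m and y of crank in the frame of board between -0.12 and 0.12 m and z of crank in the frame of board between 0.009 and 0.016 m and angle between crank's own z axis and vertical below 0.1 rad and linear speed of crank below 0.02 m/s); the robot touches nothing.
It fails at once if the press is over-tightened: plate driven more than 1.5 mm past first touch of the mould (z of plate_face in the frame of mould_top below -0.0015 m).
It fails at once if the crank is rammed or jammed on the tapered tip of the spindle, contact force over 80 N (contact force between crank and spindle_c2 above 80 N).
It fails at once if a bystander is moved by more than 25 mm (distance of any of wing_key, platter, gift_box, jar, tin, bowl, truffle, scraper from where it was at the start of the episode above 0.025 m).
It also fails if it takes over 72 s, if anything falls off the work surface, if the arm or the gripper's body presses on something with over 40 N, if the wrist force passes 120 N, or if a joint passes its speed limit or range.

### The arm

A 6-joint arm with a two-finger parallel gripper is mounted at the origin on the work surface. World frame = base frame: x ahead of the robot, y to its left, z up, the work surface at z = 0. Lengths are in m, angles in rad, forces in N, time in s.
With the tool pointing down it reaches from about 0.425 to 0.95 m from the base axis. Payload 3.5 kg.
Tool frame: the origin (TCP) lies midway between the tips of the shut fingers; the grasp point (between the pads) lies 19 mm behind it (pinch_z is the z of the grasp point in the tool frame, in m); z points along the fingers, y is the direction in which the jaws open and shut (so a half turn about z gives the same grasp; the last joint's range is limited). The gripper opens to 85 mm and grips with 20 to 120 N. Pads are 22 mm wide; open, the fingers measure 114 mm over their backs; the gripper's body (76 mm by 85 mm) begins 54 mm behind the grasp point. The pads swing forward as they close: fully open they stand 13 mm farther back than shut.
Start: joints at [1.181, 0.286, 1.577, -0, 1.279, -0.15], TCP at [0.16, 0.656, 0.231] pointing down, gripper open.
Joint ranges: [-2.77, 2.77], [-0.9, 2.22], [0.21, 2.48], [-1.53, 4.67], [0.24, 2.81], [-2.84, 2.84]. Speed limits (rad/s): [2.79, 2.79, 3.14, 3.14, 3.14, 3.14].

### API

Orientations are given as a rotation vector (axis times angle).
In Python, from bench import * gives the robot as it stands. The module is installed in compiled form; this text tells all that it offers.
- The arm moves only by the tool step_arm, never from a script. Its argument "rows" is a list of rows, each an object of numbers: "dx", "dy", "dz": the shift along the world's x, y, z as a fraction of full scale; "twist": the turn about the world's z as a fraction of full scale. A call has exactly 5 rows; each row shifts and turns the pose as measured when the row begins; what a row does not reach is not made up. Full scale, the value 1, is 0.75 m for a shift and 2 pi rad for a turn. A row lasts 1/8 s, in which the tool goes at most 62.5 mm and 10.7 degrees, less where a joint would pass 70% of its speed; a pose out of reach is approached as far as the arm can. A call with a number of a shift or a turn outside -1 to 1 is refused whole. A call with a gripper value outside its range is refused whole. "jaw" is the opening, from -1 (shut) to 1 (fully open), set as the call begins (left out, the last holds). The fingers move at their own pace and stop on an object; "newtons" is the grip in N (left out, the last holds). Time passes only in rows, so rows that do not move let the fingers close, or fill a call up. It gives the time, the measured TCP pose, the force and the opening at its end, in the units of the state.
- observe(): the state, without advancing time (a new reading comes with each control period).
- camera(name): name is "scene" or "top" or "wrist"; returns a dict with "pixels" (480x640x3 uint8, red, green, blue), "fx", "fy", "cx", "cy" (pixels), "view" (4x4, takes a point from world to camera coordinates). Camera axes: x right, y down, z forward; pixel columns grow to the right and rows downward; lengths in m; the calibration is good to about 2 mm. A picture is of the moment at which its call begins. There is no depth.
- close_job(): hands the job in, once; it reports no verdict.
The state is a dict: "t": time; "qpos": joint angles; "joint_velocities": joint speeds; "joint_torque": joint torques, N m; "position": TCP position; "orientation": TCP orientation; "wrist_force": force on the tool from outside, world axes, zero at the start; "moment": the same for the moment, N m; "opening": finger opening in m.
Only numpy, scipy, OpenCV 4.12 (cv2) and the standard library are available. Lean on these libraries where they do the work, as an engineer would, in place of code of your own. Each camera call takes 0.05 s, during which the arm holds its last target. There are 200 camera calls.

## Working session

There is one attempt and no reset: what is moved stays moved. The work goes in short steps, Python scripts to look and compute and a tool call to move; the robot and the scene stay as the last step left them, time stands still between calls to the robot, and variables do not carry over. Pictures are saved under pics/ and viewed, about 8 in all and at most 12, crops included, and the job is handed in when it is done.

Besides the shell and the picture viewer there is one more tool, called after "Emit:" as name([rows], argument=value, ...), one row to a line, values as JSON. step_arm: Moves the arm, as the interface text tells. Shift numbers are shares of 0.75 m and turn numbers shares of 2 pi rad, none past 1 either way. Its arguments: {"type":"object","properties":{"rows":{"type":"array","items":{"type":"object","properties":{"dx":{"type":"number","minimum":-1,"maximum":1},"dy":{"type":"number","minimum":-1,"maximum":1},"dz":{"type":"number","minimum":-1,"maximum":1},"twist":{"type":"number","minimum":-1,"maximum":1}}}},"jaw":{"type":"number"},"newtons":{"type":"number"}},"required":["rows"]}

```bash
mkdir -p pics
cat > h.py <<'E'
from bench import *
import numpy as np, cv2
def snap(n,f):
    c=camera(n); cv2.imwrite('pics/'+f+'.png',c['pixels'][:,:,::-1]); np.savez('pics/'+f+'.npz',**c); return c
def ray(c,u,v,z):
    V=np.array(c['view']);R=V[:3,:3];o=-R.T@V[:3,3]
    d=R.T@np.array([(u-c['cx'])/c['fx'],(v-c['cy'])/c['fy'],1]); return o+d*(z-o[2])/d[2]
def proj(c,p):
    V=np.array(c['view']);q=V[:3,:3]@np.array(p)+V[:3,3]; return np.array([c['fx']*q[0]/q[2]+c['cx'],c['fy']*q[1]/q[2]+c['cy']])
E
python3 - <<'E'
from h import *
for n in('scene','top'): c=snap(n,n); print(n,c['fx'],np.round(c['view'],3).tolist())
print(observe())
E
```

```text
scene 460.1042907052817 [[0.76, 0.649, 0.015, -0.384], [0.417, -0.47, -0.778, -0.109], [-0.498, 0.598, -0.628, 1.603], [0.0, 0.0, 0.0, 1.0]]
top 457.71937130622683 [[0.029, -1.0, 0.005, -0.0], [-0.999, -0.03, -0.025, 0.511], [0.025, -0.005, -1.0, 1.14], [0.0, 0.0, 0.0, 1.0]]
{'t': 0.1, 'qpos': array([ 1.18101156e+00,  2.87108581e-01,  1.57804138e+00,  3.12106812e-05,
        1.27856684e+00, -1.50014748e-01]), 'joint_velocities': array([-0.00069126, -0.00029109, -0.00382938,  0.00115604,  0.0006416 ,
        0.00058668]), 'joint_torque': array([ 1.51411245e-03, -4.07298374e+01, -2.93697596e+01, -1.05616175e-04,
        3.44861248e-03, -1.95816381e-05]), 'position': array([0.16004584, 0.65514575, 0.23005864]), 'orientation': array([-0.37567102, -3.11844933,  0.00320268]), 'wrist_force': array([ 0.61992725, -0.26188799,  0.78754832]), 'moment': array([ 0.01023641, -0.02588615,  0.0082551 ]), 'opening': 0.08548383599602709}
```

View pics/top.png

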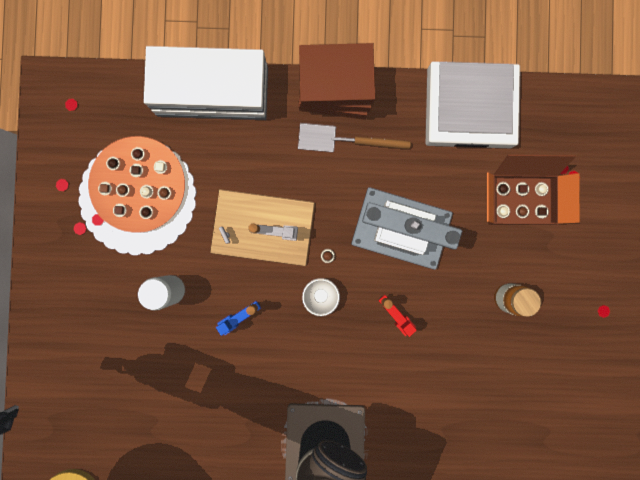

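View pics/scene.png

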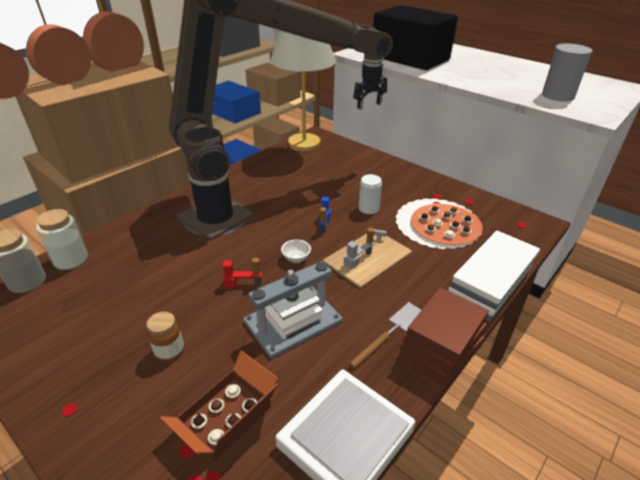

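Crank candidates in the top view are steel on the board (hub about 290,232; knob 254,228), blue (238,318), red (400,318) and the wing key (226,236). I choose the steel one, since it is on the board and has a brown knob. The press spindle is at about (414,226). Next is a close crop to check.

Run:
```python
from h import *
im=cv2.imread('pics/top.png')
a=cv2.resize(im[185:270,205:320],None,fx=5,fy=5,interpolation=cv2.INTER_CUBIC)
b=cv2.resize(im[200:255,375:430],None,fx=4,fy=4,interpolation=cv2.INTER_CUBIC)
o=np.zeros((425,800,3),np.uint8);o[:425,:575]=a;o[:220,578:798]=b
cv2.imwrite('pics/crop1.png',o)
```

```text
(no output)
```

View pics/crop1.png

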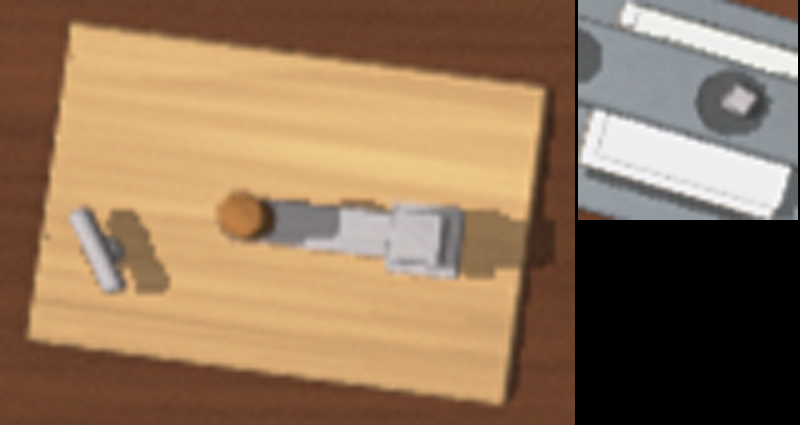

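The crop shows the steel crank with its post top at about (288.2,231.8) and knob at (253.4,228.4). The wing key is separate at (225,235). The shaft tip is at about (415.5,224.5), turned roughly 45° in the image.

Run:
```python
from h import *
from scipy.spatial.transform import Rotation as R
c=dict(np.load('pics/top.npz'))
p=ray(c,288.2,231.8,.092);k=ray(c,253.4,228.4,.104);s=ray(c,415.5,224.5,.182)
print('post',p,'knob',k,'tip',s,'d',np.linalg.norm((k-p)[:2]),'yaw',np.arctan2(*(k-p)[1::-1]))
for n,u,v in(('col1',373,214),('col2',453,237)): print(n,ray(c,u,v,.15))
for n,u,v in(('truf',327,256),('bowl',320,296),('tin',155,294)): print(n,ray(c,u,v,.03))
for u,v in((213,252),(219,190),(314,202),(306,265)): print('board',ray(c,u,v,.012))
o=observe();M=R.from_rotvec(o['orientation']).as_matrix();print(M.round(3))
w=camera('wrist');V=w['view'];print(w['fx'],(-V[:3,:3].T@V[:3,3]).round(3)-o['position'],V[:3,:3].round(2).tolist())
```

```text
post [0.51910044 0.10212704 0.092     ] knob [0.52411034 0.18105111 0.104     ] tip [ 0.53952414 -0.17445097  0.182     ] d 0.07908292138732614 yaw 1.5074038957891185
col1 [ 0.56167562 -0.0870061   0.15      ]
col2 [ 0.51641652 -0.26383939  0.15      ]
truf [0.46476355 0.01009155 0.03      ]
bowl [0.36660461 0.02432252 0.03      ]
tin [0.35982862 0.42683763 0.03      ]
board [0.46608268 0.29353433 0.012     ]
board [0.62102339 0.28408619 0.012     ]
board [0.59814659 0.0463224  0.012     ]
board [0.44058343 0.06148244 0.012     ]
[[-0.971  0.237 -0.001]
 [ 0.237  0.971 -0.002]
 [ 0.    -0.002 -1.   ]]
365.9008159395521 [-0.06604584  0.01585425  0.14194136] [[0.24, 0.97, -0.0], [0.94, -0.23, 0.26], [0.26, -0.06, -0.96]]
```

Emit:
step_arm([
  {"dx":0.07,"dy":-0.04,"dz":0.015,"twist":-0.022},
  {"dx":0.07,"dy":-0.04,"dz":0.015,"twist":-0.022},
  {"dx":0.07,"dy":-0.04,"dz":0.015,"twist":-0.022},
  {"dx":0.07,"dy":-0.04,"dz":0.015,"twist":-0.022},
  {"dx":0.07,"dy":-0.04,"dz":0.015,"twist":-0.022},
], jaw=1)

```text
t: 0.78
position: [0.423, 0.5016, 0.2836]
orientation: [-1.426, -2.794, 0.01]
wrist_force: [0.5, 0.9, -0.1]
opening: 0.0851
```

Emit:
step_arm([
  {"dx":0.025,"dy":-0.075,"dz":0,"twist":-0.022},
  {"dx":0.025,"dy":-0.075,"dz":0,"twist":-0.022},
  {"dx":0.025,"dy":-0.075,"dz":0,"twist":-0.022},
  {"dx":0.025,"dy":-0.075,"dz":0,"twist":-0.022},
  {"dx":0.025,"dy":-0.075,"dz":0,"twist":-0.022},
])

```text
t: 1.4
position: [0.5212, 0.2116, 0.2825]
orientation: [-2.313, -2.117, 0.007]
wrist_force: [0.8, 0.2, 0.2]
opening: 0.085
```

Emit:
step_arm([
  {"dx":0.0,"dy":-0.08,"dz":0},
  {"dx":0,"dy":-0.08,"dz":0},
  {"dx":0.0,"dy":-0.08,"dz":0},
  {"dx":0,"dy":-0.08,"dz":0},
  {"dx":0.0,"dy":-0.08,"dz":0},
])

```text
invalid input at $.rows[0]: expected keys dx, dy, dz, twist
```

Emit:
step_arm([
  {"dx":0.005,"dy":-0.08,"dz":0,"twist":0},
  {"dx":0.005,"dy":-0.08,"dz":0,"twist":0},
  {"dx":0.005,"dy":-0.08,"dz":0,"twist":0},
  {"dx":0.005,"dy":-0.08,"dz":0,"twist":0},
  {"dx":0.005,"dy":-0.08,"dz":0,"twist":0},
])

```text
t: 2.02
position: [0.5391, -0.0982, 0.2811]
orientation: [-2.314, -2.116, 0.007]
wrist_force: [0.9, 0.3, -0.8]
opening: 0.0859
```

Emit:
step_arm([
  {"dx":0,"dy":-0.08,"dz":0,"twist":0},
  {"dx":0,"dy":-0.04,"dz":0,"twist":0.0},
  {"dx":0,"dy":0,"dz":0,"twist":0},
  {"dx":0,"dy":0,"dz":0,"twist":0},
  {"dx":0,"dy":0,"dz":0,"twist":0},
])

```text
t: 2.65
position: [0.5375, -0.1934, 0.2793]
orientation: [-2.317, -2.107, 0.007]
wrist_force: [0.1, 0.4, -0.1]
opening: 0.0852
```

Run:
```python
from h import *
c=snap('wrist','w1'); print(proj(c,[.5395,-.1745,.182])); im=c['pixels'][:,:,::-1]
u,v=proj(c,[.5395,-.1745,.182]).astype(int); s=im[v-60:v+60,u-80:u+80]
cv2.imwrite('pics/w1c.png',cv2.resize(s,None,fx=5,fy=5,interpolation=cv2.INTER_CUBIC));print(u-80,v-60,observe()['position'])
```

```text
[321.90467582 207.85781252]
241 147 [ 0.537506   -0.19322702  0.27930417]
```

View pics/w1c.png

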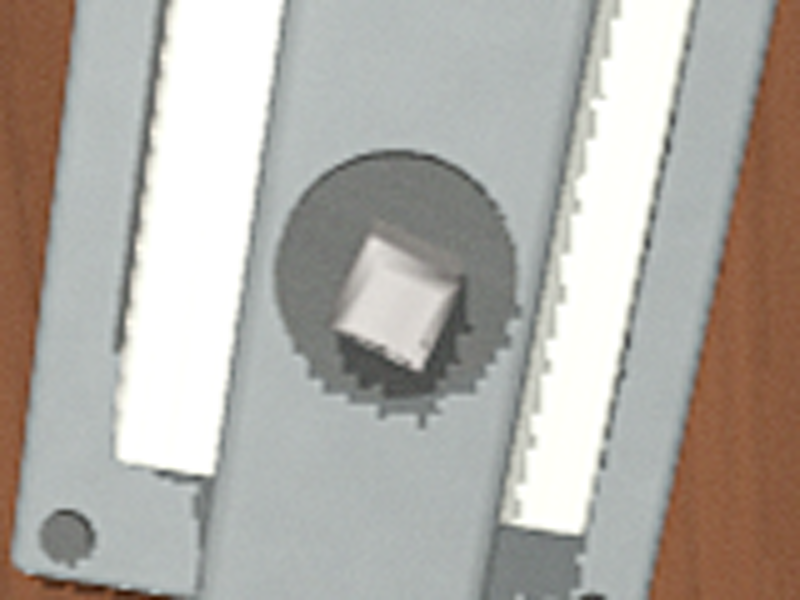

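The crop shows the spindle's square clearly. Its corners are at crop (375,235), (462,278), (420,372) and (333,330). The shoulder circle is centred near (396,275).

Run:
```python
from h import *
c=dict(np.load('pics/w1.npz'))
g=lambda x,y,z: ray(c,241+x/5-.4,147+y/5-.4,z)
q=np.array([g(*p,.177) for p in((375,235),(462,278),(420,372),(333,330))])
print('sq c',q.mean(0)); 
for i in range(4):
    d=q[(i+1)%4]-q[i]; print(np.hypot(d[0],d[1]),np.degrees(np.arctan2(d[1],d[0]))%90)
print('shoulder',g(396,275,.158), 'tip', g(398,306,.182))
from scipy.spatial.transform import Rotation as R
M=R.from_rotvec(observe()['orientation']).as_matrix();print(M.round(3),np.degrees(np.arctan2(M[1,1],M[0,1])))
```

```text
sq c [ 0.53820966 -0.17507502  0.177     ]
0.01312365973966229 58.087265717381406
0.01422256813939908 61.21341650809333
0.013250876549251825 58.27494088380692
0.01425955998503143 60.693779595050785
shoulder [ 0.5379507  -0.17447155  0.158     ] tip [ 0.53837472 -0.1743543   0.182     ]
[[ 0.095  0.995 -0.01 ]
 [ 0.996 -0.095  0.004]
 [ 0.003 -0.01  -1.   ]] -5.4259899560450755
```

Emit:
step_arm([
  {"dx":-0.005,"dy":0.079,"dz":0,"twist":0.005},
  {"dx":-0.005,"dy":0.079,"dz":-0.02,"twist":0},
  {"dx":-0.005,"dy":0.079,"dz":-0.04,"twist":0},
  {"dx":-0.005,"dy":0.079,"dz":-0.04,"twist":0},
  {"dx":-0.005,"dy":0.06,"dz":-0.02,"twist":0},
])

```text
t: 3.32
position: [0.5187, 0.0885, 0.195]
orientation: [-2.287, -2.151, -0.001]
wrist_force: [0.4, 0.3, -0.3]
opening: 0.0857
```

Run:
```python
from h import *
c=snap('wrist','w2'); print(observe()['position'],observe()['orientation'])
```

```text
[0.51668119 0.09289927 0.19299063] [-2.27957907e+00 -2.15041084e+00 -3.67130120e-04]
```

View pics/w2.png

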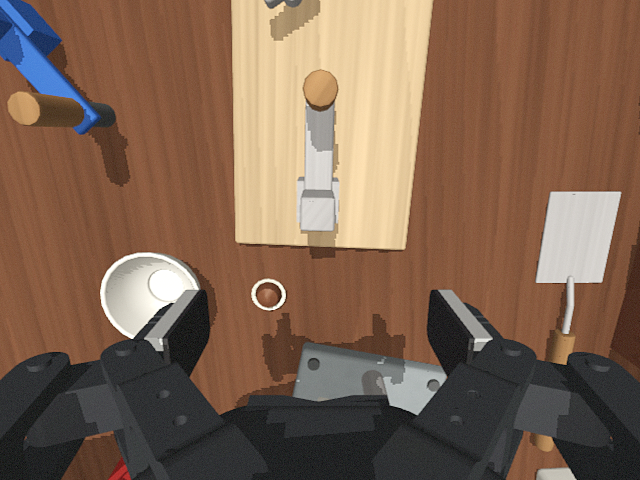

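The wrist view shows the steel crank with knob top centre at (320,89) and post top face about x 300–336, y 192–231. The fingers are open on either side, the truffle is at (268,295) and the bowl is at (150,295).

Run:
```python
from h import *
c=dict(np.load('pics/w2.npz'))
p=ray(c,318,211.5,.092);k=ray(c,320.3,88,.104)
print(p,k,np.hypot(*(k-p)[:2]),np.degrees(np.arctan2(*(k-p)[1::-1])))
o=observe()
from scipy.spatial.transform import Rotation as R
M=R.from_rotvec(o['orientation']).as_matrix();print(o['position'],np.degrees(np.arctan2(M[1,1],M[0,1])))
print((p-o['position'])/.75)
```

```text
[0.51807512 0.1038073  0.092     ] [0.52432472 0.18110032 0.104     ] 0.07754526857004045 85.37735570793247
[0.51668119 0.09289927 0.19299063] -3.3394088013220475
[ 0.00185858  0.01454405 -0.13465418]
```

Emit:
step_arm([
  {"dx":0.002,"dy":0.014,"dz":-0.02,"twist":-0.0015},
  {"dx":0,"dy":0,"dz":-0.06,"twist":0},
  {"dx":0,"dy":0,"dz":-0.05,"twist":0},
  {"dx":0,"dy":0,"dz":-0.04,"twist":0},
  {"dx":0,"dy":0,"dz":0,"twist":0},
])

```text
t: 4.0
position: [0.5177, 0.1069, 0.0616]
orientation: [-2.288, -2.144, -0.004]
wrist_force: [0.4, 0.6, -0.0]
opening: 0.0857
```

Emit:
step_arm([
  {"dx":0,"dy":-0.004,"dz":-0.006,"twist":0},
  {"dx":0,"dy":0,"dz":0,"twist":0},
  {"dx":0,"dy":0,"dz":0,"twist":0},
  {"dx":0,"dy":0,"dz":0,"twist":0},
  {"dx":0,"dy":0,"dz":0,"twist":0},
])

```text
t: 4.62
position: [0.5217, 0.1034, 0.0619]
orientation: [2.293, 2.147, 0.015]
wrist_force: [-0.1, 0.2, -0.5]
opening: 0.0856
```

Emit:
step_arm([
  {"dx":0,"dy":0,"dz":0,"twist":0},
  {"dx":0,"dy":0,"dz":0,"twist":0},
  {"dx":0,"dy":0,"dz":0,"twist":0},
  {"dx":0,"dy":0,"dz":0,"twist":0},
  {"dx":0,"dy":0,"dz":0,"twist":0},
], jaw=-1, newtons=60)

```text
t: 5.25
position: [0.5216, 0.1035, 0.0622]
orientation: [2.293, 2.147, 0.015]
wrist_force: [-1.5, -0.4, 0.6]
opening: 0.023
```

Run:
```python
from h import *
from scipy.spatial.transform import Rotation as R
o=observe();M=R.from_rotvec(o['orientation']).as_matrix();print(o['position'],np.degrees(np.arctan2(M[1,1],M[0,1])),o['opening'],o['wrist_force'])
```

```text
[0.5216211  0.10351546 0.06224834] -3.7576117274498415 0.022958864450492077 [-1.51564746 -0.37153178  0.58082661]
```

Emit:
step_arm([
  {"dx":0,"dy":0,"dz":0.05,"twist":0},
  {"dx":0,"dy":0,"dz":0.07,"twist":0},
  {"dx":0,"dy":0,"dz":0.07,"twist":0},
  {"dx":0,"dy":-0.04,"dz":0.06,"twist":-0.015},
  {"dx":0,"dy":-0.06,"dz":0.03,"twist":-0.015},
])

```text
t: 5.88
position: [0.5139, 0.0288, 0.2683]
orientation: [-2.476, -1.915, 0.005]
wrist_force: [-0.1, -1.0, -4.0]
opening: 0.0231
```

Emit:
step_arm([
  {"dx":0.005,"dy":-0.07,"dz":0,"twist":-0.02},
  {"dx":0.005,"dy":-0.07,"dz":0,"twist":-0.02},
  {"dx":0.005,"dy":-0.06,"dz":0,"twist":-0.005},
  {"dx":0.005,"dy":-0.04,"dz":0,"twist":0},
  {"dx":0,"dy":0,"dz":0,"twist":0},
])

```text
t: 6.5
position: [0.5266, -0.1588, 0.2644]
orientation: [-2.729, -1.528, 0.007]
wrist_force: [0.3, 0.1, -3.8]
opening: 0.0234
```

```bash
cat >> h.py <<'E'
from scipy.spatial.transform import Rotation as R
def st():
    o=observe();M=R.from_rotvec(o['orientation']).as_matrix()
    print(round(o['t'],2),o['position'].round(4),'psi',np.degrees(np.arctan2(M[1,1],M[0,1])).round(1),'z',M[:,2].round(3),'open',o['opening'].round(4),'F',o['wrist_force'].round(1),'M',o['moment'].round(2)); return o
E
python3 - <<'E'
from h import *
st(); snap('wrist','w3')
E
```

```text
Traceback (most recent call last):
  File "h.py", line 13, in st
    print(round(o['t'],2),o['position'].round(4),'psi',np.degrees(np.arctan2(M[1,1],M[0,1])).round(1),'z',M[:,2].round(3),'open',o['opening'].round(4),'F',o['wrist_force'].round(1),'M',o['moment'].round(2)); return o
                                                                                                                                 ^^^^^^^^^^^^^^^^^^
AttributeError: 'float' object has no attribute 'round'
```

```bash
sed -i "s/o\['opening'\].round(4)/round(o['opening'],4)/" h.py
python3 - <<'E'
from h import *
st(); snap('wrist','w3')
E
```

```text
6.5 [ 0.5266 -0.1588  0.2644] psi -31.5 z [-0.011  0.01  -1.   ] open 0.0234 F [ 0.3  0.1 -3.8] M [-0.02  0.08  0.05]
```

View pics/w3.png

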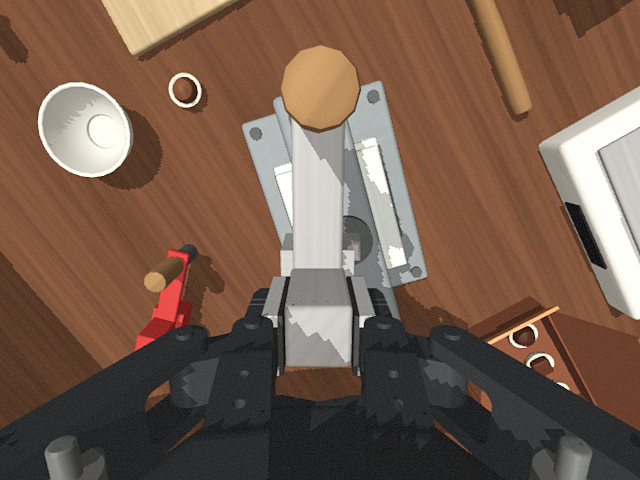

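The wrist view shows the crank held square, with the post top face centred at about (319.5,337) and the knob at (320,88). The shoulder shows to the right behind the arm at about (352,238), so I am still short of the spindle in x.

Run:
```python
from h import *
c=dict(np.load('pics/w3.npz'));o=st()
p=ray(c,319.5,337,.2944);k=ray(c,320,88,.3064);d=(k-p)[:2]
print(p,k,np.hypot(*d),np.degrees(np.arctan2(d[1],d[0])))
u=d/np.hypot(*d);h=k[:2]-.08*u
print('hub via knob',h,'tcp-rel',p[:2]-o['position'][:2],h-o['position'][:2])
for z in (.158,.182): print(proj(c,[.538,-.1746,z]))
```

```text
6.55 [ 0.5264 -0.1577  0.2642] psi -31.5 z [-0.011  0.011 -1.   ] open 0.0228 F [-0.4 -0.1 -4.5] M [-0.07  0.05  0.  ]
[ 0.52560012 -0.16004458  0.2944    ] [ 0.56705268 -0.09303352  0.3064    ] 0.07879592114660448 58.259366171865764
hub via knob [ 0.52496669 -0.16106858] tcp-rel [-0.0007739  -0.00239348] [-0.00140733 -0.00341747]
[347.30351101 241.36786164]
[349.63004264 251.92474891]
```

Emit:
step_arm([
  {"dx":0.018,"dy":-0.02,"dz":0,"twist":0.003},
  {"dx":0,"dy":0,"dz":0,"twist":0},
  {"dx":0,"dy":0,"dz":-0.015,"twist":0},
  {"dx":0,"dy":0,"dz":-0.015,"twist":0},
  {"dx":0,"dy":0,"dz":0,"twist":0},
])

```text
t: 7.18
position: [0.5377, -0.1672, 0.2363]
orientation: [-2.702, -1.556, 0.012]
wrist_force: [-0.2, -0.5, -3.7]
opening: 0.023
```

Run:
```python
from h import *
st(); import time
```

```text
7.17 [ 0.5377 -0.1672  0.2363] psi -30.1 z [-0.018  0.016 -1.   ] open 0.023 F [-0.2 -0.5 -3.7] M [-0.1  -0.    0.01]
```

Emit:
step_arm([
  {"dx":0.003,"dy":-0.008,"dz":0,"twist":0},
  {"dx":0,"dy":0,"dz":0,"twist":0},
  {"dx":0,"dy":0,"dz":0,"twist":0},
  {"dx":0,"dy":0,"dz":0,"twist":0},
  {"dx":0,"dy":0,"dz":0,"twist":0},
])

```text
t: 7.8
position: [0.5405, -0.1738, 0.2375]
orientation: [-2.704, -1.557, 0.011]
wrist_force: [0.3, -0.9, -3.5]
opening: 0.0236
```

Run:
```python
from h import *
st(); c=snap('wrist','w4');o=st()
im=c['pixels'][:,:,::-1];print([proj(c,[.538,-.1746,z]) for z in(.158,.182)])
```

```text
7.8 [ 0.5405 -0.1738  0.2375] psi -30.1 z [-0.017  0.015 -1.   ] open 0.0236 F [ 0.3 -0.9 -3.5] M [-0.1   0.05  0.05]
7.85 [ 0.5405 -0.1738  0.2375] psi -30.1 z [-0.016  0.015 -1.   ] open 0.023 F [-0.5 -1.  -3.3] M [-0.09  0.02  0.  ]
[array([319.92065357, 245.17969185]), array([319.18658662, 257.46862734])]
```

Emit:
step_arm([
  {"dx":0,"dy":0.001,"dz":-0.003,"twist":0},
  {"dx":0,"dy":0,"dz":-0.003,"twist":0},
  {"dx":0,"dy":0,"dz":-0.003,"twist":0},
  {"dx":0,"dy":0,"dz":-0.003,"twist":0},
  {"dx":0,"dy":0,"dz":-0.003,"twist":0},
])

```text
t: 8.48
position: [0.5414, -0.1734, 0.2265]
orientation: [-2.707, -1.559, 0.008]
wrist_force: [1.3, -0.5, -3.0]
opening: 0.0232
```

Emit:
step_arm([
  {"dx":-0.001,"dy":0,"dz":-0.004,"twist":0},
  {"dx":0,"dy":0,"dz":-0.004,"twist":0},
  {"dx":0,"dy":0,"dz":-0.004,"twist":0},
  {"dx":0,"dy":0,"dz":-0.004,"twist":0},
  {"dx":0,"dy":0,"dz":-0.004,"twist":0},
])

```text
t: 9.1
position: [0.5411, -0.1738, 0.2107]
orientation: [-2.708, -1.559, 0.006]
wrist_force: [0.6, -1.6, -2.6]
opening: 0.0231
```

Run:
```python
from h import *
st()
```

```text
9.1 [ 0.5411 -0.1738  0.2107] psi -30.1 z [-0.012  0.012 -1.   ] open 0.0231 F [ 0.6 -1.6 -2.6] M [-0.21 -0.21 -0.  ]
```

Emit:
step_arm([
  {"dx":0,"dy":0,"dz":-0.002,"twist":0},
  {"dx":0,"dy":0,"dz":-0.002,"twist":0},
  {"dx":0,"dy":0,"dz":-0.002,"twist":0},
  {"dx":0,"dy":0,"dz":-0.002,"twist":0},
  {"dx":0,"dy":0,"dz":0,"twist":0},
])

```text
t: 9.72
position: [0.5412, -0.1738, 0.2086]
orientation: [-2.708, -1.56, 0.007]
wrist_force: [-0.2, -0.6, -1.3]
opening: 0.0231
```

Run:
```python
from h import *
st()
```

```text
9.72 [ 0.5412 -0.1738  0.2086] psi -30.1 z [-0.012  0.012 -1.   ] open 0.0231 F [-0.2 -0.6 -1.3] M [-0.1  -0.01 -0.02]
```

Emit:
step_arm([
  {"dx":0,"dy":0,"dz":-0.003,"twist":0},
  {"dx":0,"dy":0,"dz":-0.003,"twist":0},
  {"dx":0,"dy":0,"dz":-0.003,"twist":0},
  {"dx":0,"dy":0,"dz":-0.003,"twist":0},
  {"dx":0,"dy":0,"dz":-0.003,"twist":0},
])

```text
t: 10.35
position: [0.5413, -0.1739, 0.2084]
orientation: [-2.707, -1.562, 0.008]
wrist_force: [-3.8, 2.2, 10.5]
opening: 0.0233
```

Run:
```python
from h import *
st()
```

```text
10.35 [ 0.5413 -0.1739  0.2084] psi -30.0 z [-0.013  0.011 -1.   ] open 0.0233 F [-3.8  2.2 10.5] M [ 0.32  0.91 -0.02]
```

Emit:
step_arm([
  {"dx":0,"dy":0,"dz":0,"twist":0},
  {"dx":0,"dy":0,"dz":0,"twist":0},
  {"dx":0,"dy":0,"dz":0,"twist":0},
  {"dx":0,"dy":0,"dz":0,"twist":0},
  {"dx":0,"dy":0,"dz":0,"twist":0},
], jaw=1)

```text
t: 10.98
position: [0.5415, -0.1737, 0.2067]
orientation: [-2.707, -1.561, 0.007]
wrist_force: [-0.0, -0.0, -0.1]
opening: 0.0858
```

Emit:
step_arm([
  {"dx":0,"dy":0,"dz":0.03,"twist":0},
  {"dx":0,"dy":0,"dz":0.04,"twist":0},
  {"dx":0,"dy":0,"dz":0.03,"twist":0},
  {"dx":0.025,"dy":0.045,"dz":0,"twist":0},
  {"dx":0.024,"dy":0.045,"dz":0,"twist":0},
])

```text
t: 11.6
position: [0.5778, -0.1066, 0.2832]
orientation: [-2.711, -1.554, 0.008]
wrist_force: [-0.0, -0.7, 0.7]
opening: 0.0855
```

Run:
```python
from h import *
o=st();c=snap('wrist','w5');print([proj(c,p) for p in([.5785,-.1057,.25],[.538,-.1747,.238])])
```

```text
11.6 [ 0.5778 -0.1066  0.2832] psi -30.4 z [-0.013  0.013 -1.   ] open 0.0855 F [-0.  -0.7  0.7] M [ 0.02  0.   -0.02]
[array([321.67500112, 265.92473318]), array([321.57290701, 385.13815226])]
```

View pics/w5.png

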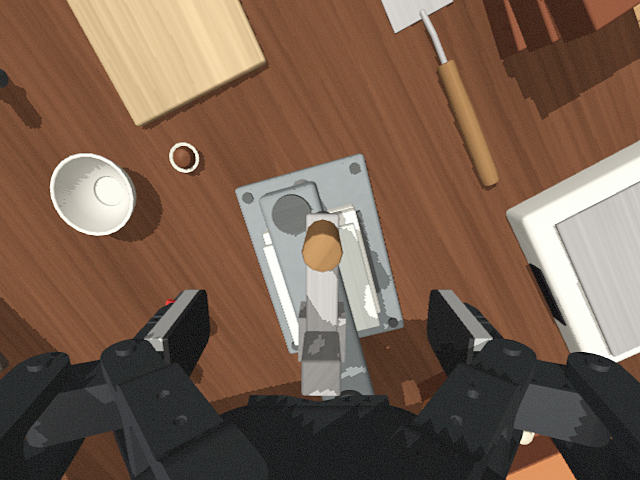

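The wrist view shows the crank seated on the spindle, with the knob top at about (322,252) and the post top at about (321,378). The fingers are open on either side.

Run:
```python
from h import *
c=dict(np.load('pics/w5.npz'))
im=c['pixels'];hsv=cv2.cvtColor(im,cv2.COLOR_RGB2HSV)
m=cv2.inRange(hsv,(8,100,150),(22,255,255));m[:225]=0;m[275:]=0;m[:,:295]=0;m[:,350:]=0
ct=max(cv2.findContours(m,0,2)[0],key=cv2.contourArea);print(cv2.minEnclosingCircle(ct),cv2.boundingRect(ct))
print('knob',ray(c,322,252,.25),'post',ray(c,321,378,.238))
```

```text
((321.7318420410156, 252.61746215820312), 19.299060821533203) (303, 234, 39, 38)
knob [ 0.58239486 -0.0993574   0.25      ] post [ 0.54019911 -0.17026191  0.238     ]
```

Run:
```python
from h import *
c=dict(np.load('pics/w5.npz'));s=snap('scene','s2')
a=cv2.resize(c['pixels'][200:410,250:400,::-1],(430,600),interpolation=cv2.INTER_CUBIC)
u,v=proj(s,[.538,-.1747,.16]).astype(int);print(u,v,[proj(s,[.538,-.1747,z]) for z in(.158,.182,.238)],proj(s,[.5785,-.1057,.25]))
b=cv2.resize(s['pixels'][v-70:v+70,u-40:u+46,::-1],(368,600),interpolation=cv2.INTER_CUBIC)
cv2.imwrite('pics/c2.png',np.hstack([a,b]))
```

```text
290 277 [array([290.35507098, 278.11993138]), array([290.03003557, 270.83049879]), array([289.23635161, 253.03088185])] [321.53597858 242.48859641]
```

View pics/c2.png

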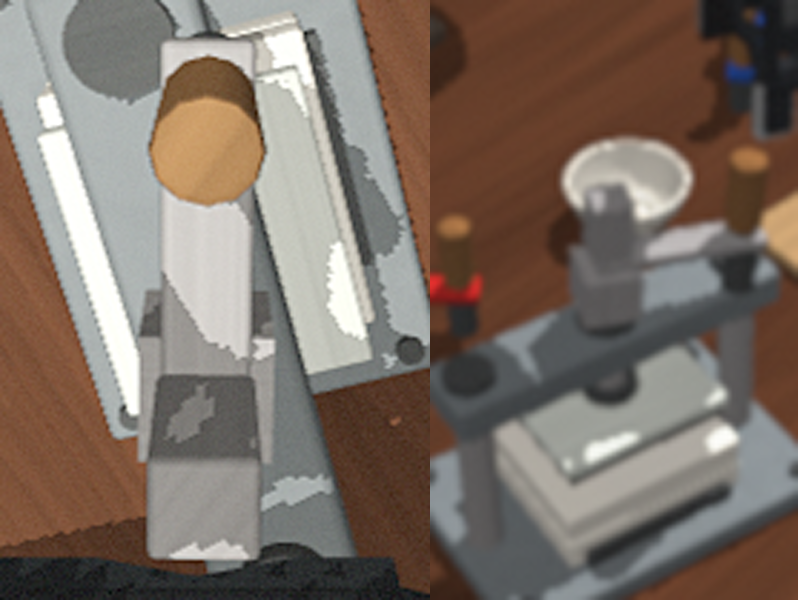

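The close crop shows the crank upright, with its hub down on the shoulder and the plate still above the mould. Next I go down on the knob.

Emit:
step_arm([
  {"dx":0.004,"dy":0.006,"dz":-0.01,"twist":0},
  {"dx":0,"dy":0,"dz":-0.03,"twist":0},
  {"dx":0,"dy":0,"dz":-0.03,"twist":0},
  {"dx":0,"dy":0,"dz":-0.02,"twist":0},
  {"dx":0,"dy":0,"dz":0,"twist":0},
])

```text
t: 12.32
position: [0.58, -0.102, 0.2111]
orientation: [-2.707, -1.556, 0.01]
wrist_force: [0.6, -0.0, 0.1]
opening: 0.0855
```

Emit:
step_arm([
  {"dx":0,"dy":0,"dz":0,"twist":0},
  {"dx":0,"dy":0,"dz":0,"twist":0},
  {"dx":0,"dy":0,"dz":0,"twist":0},
  {"dx":0,"dy":0,"dz":0,"twist":0},
  {"dx":0,"dy":0,"dz":0,"twist":0},
], jaw=-1, newtons=80)

```text
t: 12.95
position: [0.5812, -0.103, 0.2142]
orientation: [-2.711, -1.557, 0.006]
wrist_force: [0.8, -0.2, -1.2]
opening: 0.02
```

```bash
cat >> h.py <<'E'
def plan(C,step,n=5,r=.08,gain=1.0):
    o=st();p=o['position'][:2];a=np.arctan2(*(p-C)[::-1]);print('ang',np.degrees(a).round(1),'rad',np.hypot(*(p-C)).round(4))
    t=np.array([-np.sin(a),np.cos(a)]);print('Ft(cw)',-(-o['wrist_force'][:2]@t).round(1))
    q=p
    for i in range(1,n+1):
        b=a-np.radians(step)*i;w=C+r*np.array([np.cos(b),np.sin(b)]);print(((w-q)/.75).round(4));q=w
E
python3 - <<'E'
from h import *
o=observe();a=np.radians(59.6);C=o['position'][:2]-.08*np.array([np.cos(a),np.sin(a)]);print(C);plan(C,10)
E
```

```text
[ 0.54073505 -0.17199978]
12.95 [ 0.5812 -0.103   0.2142] psi -30.3 z [-0.011  0.011 -1.   ] open 0.02 F [ 0.8 -0.2 -1.2] M [-0.07  0.07  0.01]
ang 59.6 rad 0.08
Ft(cw) -0.8
[ 0.0152 -0.0108]
[ 0.0131 -0.0132]
[ 0.0106 -0.0153]
[ 0.0077 -0.0169]
[ 0.0047 -0.018 ]
```

Emit:
step_arm([
  {"dx":0.015,"dy":-0.011,"dz":0,"twist":0},
  {"dx":0.013,"dy":-0.013,"dz":0,"twist":0},
  {"dx":0.0105,"dy":-0.015,"dz":0,"twist":0},
  {"dx":0.008,"dy":-0.017,"dz":0,"twist":0},
  {"dx":0.005,"dy":-0.018,"dz":0,"twist":0},
])

```text
t: 13.58
position: [0.6183, -0.1505, 0.2145]
orientation: [-2.682, -1.541, 0.009]
wrist_force: [-1.6, 7.0, 3.4]
opening: 0.0201
```

Run:
```python
from h import *
plan(np.array([.5407,-.172]),10)
```

```text
13.57 [ 0.6183 -0.1505  0.2145] psi -30.2 z [-0.029  0.039 -0.999] open 0.0201 F [-1.6  7.   3.4] M [ 1.53  0.45 -0.02]
ang 15.5 rad 0.0805
Ft(cw) 7.2
[ 0.0027 -0.0185]
[ 0.0002 -0.0186]
[-0.0031 -0.0183]
[-0.0062 -0.0175]
[-0.0092 -0.0162]
```

Emit:
step_arm([
  {"dx":0.003,"dy":-0.0185,"dz":0,"twist":0},
  {"dx":0,"dy":-0.0186,"dz":0,"twist":0},
  {"dx":-0.003,"dy":-0.018,"dz":0,"twist":0},
  {"dx":-0.006,"dy":-0.0175,"dz":0,"twist":0},
  {"dx":-0.009,"dy":-0.016,"dz":0,"twist":0},
])

```text
t: 14.2
position: [0.6148, -0.2072, 0.2158]
orientation: [-2.662, -1.526, -0.032]
wrist_force: [4.3, 5.9, 0.4]
opening: 0.0199
```

Run:
```python
from h import *
plan(np.array([.5407,-.172]),5)
```

```text
14.2 [ 0.6148 -0.2072  0.2158] psi -30.3 z [-0.018  0.073 -0.997] open 0.0199 F [4.3 5.9 0.4] M [ 1.19 -0.95 -0.09]
ang -25.4 rad 0.082
Ft(cw) 7.2
[-0.0068 -0.0071]
[-0.0051 -0.0078]
[-0.0057 -0.0073]
[-0.0063 -0.0068]
[-0.0069 -0.0062]
```

Emit:
step_arm([
  {"dx":-0.0065,"dy":-0.0071,"dz":0,"twist":0},
  {"dx":-0.005,"dy":-0.0078,"dz":0,"twist":0},
  {"dx":-0.0057,"dy":-0.0073,"dz":0,"twist":0},
  {"dx":-0.0063,"dy":-0.0068,"dz":0,"twist":0},
  {"dx":-0.007,"dy":-0.0062,"dz":0,"twist":0},
])

```text
t: 14.82
position: [0.6027, -0.2269, 0.2162]
orientation: [-2.656, -1.518, -0.083]
wrist_force: [5.0, 5.0, -0.0]
opening: 0.0202
```

Run:
```python
from h import *
plan(np.array([.5407,-.172]),5)
```

```text
14.82 [ 0.6027 -0.2269  0.2162] psi -30.4 z [ 0.006  0.098 -0.995] open 0.0202 F [ 5.  5. -0.] M [ 0.81 -0.87 -0.14]
ang -41.5 rad 0.0828
Ft(cw) 7.1
[-0.0093 -0.0042]
[-0.007  -0.0061]
[-0.0075 -0.0055]
[-0.008  -0.0048]
[-0.0084 -0.0041]
```

Run:
```python
from h import *
plan(np.array([.5407,-.172]),6.5,r=.081)
```

```text
14.82 [ 0.6027 -0.2269  0.2162] psi -30.4 z [ 0.006  0.098 -0.995] open 0.0202 F [ 5.  5. -0.] M [ 0.81 -0.87 -0.14]
ang -41.5 rad 0.0828
Ft(cw) 7.1
[-0.0104 -0.0071]
[-0.0096 -0.0077]
[-0.0104 -0.0065]
[-0.011  -0.0053]
[-0.0116 -0.004 ]
```

Emit:
step_arm([
  {"dx":-0.0104,"dy":-0.0072,"dz":0,"twist":0},
  {"dx":-0.0097,"dy":-0.0077,"dz":0,"twist":0},
  {"dx":-0.0101,"dy":-0.007,"dz":0,"twist":0},
  {"dx":-0.0106,"dy":-0.006,"dz":0,"twist":0},
  {"dx":-0.011,"dy":-0.0053,"dz":0,"twist":0},
])

```text
t: 15.45
position: [0.5766, -0.2479, 0.2165]
orientation: [-2.658, -1.515, -0.136]
wrist_force: [5.2, 5.0, -2.5]
opening: 0.0198
```

Run:
```python
from h import *
plan(np.array([.5407,-.172]),6.5,r=.081)
```

```text
15.45 [ 0.5766 -0.2479  0.2165] psi -30.5 z [ 0.038  0.112 -0.993] open 0.0198 F [ 5.2  5.  -2.5] M [ 0.59 -0.88 -0.09]
ang -64.7 rad 0.084
Ft(cw) 6.8
[-0.013 -0.001]
[-0.0118 -0.0033]
[-0.0121 -0.0019]
[-0.0122 -0.0005]
[-0.0122  0.0008]
```

Emit:
step_arm([
  {"dx":-0.012,"dy":-0.002,"dz":0,"twist":0},
  {"dx":-0.0118,"dy":-0.003,"dz":0,"twist":0},
  {"dx":-0.0121,"dy":-0.002,"dz":0,"twist":0},
  {"dx":-0.0122,"dy":-0.001,"dz":0,"twist":0},
  {"dx":-0.0122,"dy":0,"dz":0,"twist":0},
])

```text
t: 16.08
position: [0.5444, -0.2565, 0.2169]
orientation: [-2.676, -1.52, -0.182]
wrist_force: [6.0, 0.2, -3.0]
opening: 0.0201
```

Run:
```python
from h import *
plan(np.array([.5407,-.172]),6.5,r=.081)
```

```text
16.07 [ 0.5444 -0.2565  0.2169] psi -30.9 z [ 0.074  0.109 -0.991] open 0.0201 F [ 6.   0.2 -3. ] M [-0.1  -1.01 -0.14]
ang -87.5 rad 0.0846
Ft(cw) 6.0
[-0.0125  0.0049]
[-0.0121  0.0015]
[-0.0119  0.0029]
[-0.0115  0.0042]
[-0.0109  0.0055]
```

Emit:
step_arm([
  {"dx":-0.01,"dy":0.003,"dz":0,"twist":0},
  {"dx":-0.0102,"dy":0.002,"dz":0,"twist":0},
  {"dx":-0.01,"dy":0.003,"dz":0,"twist":0},
  {"dx":-0.0097,"dy":0.0038,"dz":0,"twist":0},
  {"dx":-0.0092,"dy":0.0045,"dz":0,"twist":0},
])

```text
t: 16.7
position: [0.5189, -0.2535, 0.2176]
orientation: [-2.707, -1.53, -0.211]
wrist_force: [6.7, -3.3, -3.3]
opening: 0.0201
```

Run:
```python
from h import *
plan(np.array([.5407,-.172]),5.5,r=.082)
```

```text
16.7 [ 0.5189 -0.2535  0.2176] psi -31.2 z [ 0.105  0.088 -0.991] open 0.0201 F [ 6.7 -3.3 -3.3] M [-0.78 -0.62 -0.17]
ang -105.0 rad 0.0843
Ft(cw) 7.4
[-0.0092  0.0062]
[-0.0096  0.0041]
[-0.0092  0.005 ]
[-0.0087  0.0059]
[-0.0081  0.0067]
```

Emit:
step_arm([
  {"dx":-0.0092,"dy":0.005,"dz":0,"twist":0},
  {"dx":-0.0094,"dy":0.0045,"dz":0,"twist":0},
  {"dx":-0.0092,"dy":0.005,"dz":0,"twist":0},
  {"dx":-0.0087,"dy":0.0059,"dz":0,"twist":0},
  {"dx":-0.0083,"dy":0.0065,"dz":0,"twist":0},
])

```text
t: 17.32
position: [0.4937, -0.2427, 0.217]
orientation: [2.727, 1.535, 0.226]
wrist_force: [6.4, -2.1, -4.8]
opening: 0.0198
```

Run:
```python
from h import *
plan(np.array([.5407,-.172]),5,r=.082)
```

```text
17.32 [ 0.4937 -0.2427  0.217 ] psi -31.5 z [ 0.127  0.067 -0.99 ] open 0.0198 F [ 6.4 -2.1 -4.8] M [-0.68 -0.24 -0.16]
ang -123.6 rad 0.0849
Ft(cw) 6.5
[-0.0056  0.0088]
[-0.0072  0.0063]
[-0.0066  0.0069]
[-0.006   0.0074]
[-0.0053  0.0079]
```

Emit:
step_arm([
  {"dx":-0.0073,"dy":0.0065,"dz":0,"twist":0},
  {"dx":-0.007,"dy":0.0067,"dz":0,"twist":0},
  {"dx":-0.0066,"dy":0.007,"dz":0,"twist":0},
  {"dx":-0.006,"dy":0.0074,"dz":0,"twist":0},
  {"dx":0,"dy":0,"dz":0,"twist":0},
])

```text
t: 17.95
position: [0.4786, -0.2308, 0.2158]
orientation: [2.711, 1.521, 0.225]
wrist_force: [1.7, -0.5, -3.6]
opening: 0.0203
```

Run:
```python
from h import *
plan(np.array([.539,-.175]),5,r=.081)
```

```text
17.95 [ 0.4786 -0.2308  0.2158] psi -31.7 z [ 0.138  0.049 -0.989] open 0.0203 F [ 1.7 -0.5 -3.6] M [ 0.06  0.54 -0.03]
ang -137.3 rad 0.0822
Ft(cw) 1.5
[-0.0049  0.0083]
[-0.0054  0.0077]
[-0.0047  0.0081]
[-0.004   0.0085]
[-0.0033  0.0088]
```

Emit:
step_arm([
  {"dx":-0.0058,"dy":0.0074,"dz":0,"twist":0},
  {"dx":-0.0054,"dy":0.0077,"dz":0,"twist":0},
  {"dx":-0.0048,"dy":0.008,"dz":0,"twist":0},
  {"dx":-0.0042,"dy":0.0083,"dz":0,"twist":0},
  {"dx":-0.0036,"dy":0.0086,"dz":0,"twist":0},
])

```text
t: 18.58
position: [0.4689, -0.2161, 0.2176]
orientation: [2.673, 1.494, 0.224]
wrist_force: [10.6, -14.9, -10.1]
opening: 0.0203
```

Run:
```python
from h import *
plan(np.array([.539,-.175]),5,r=.081)
```

```text
18.57 [ 0.4689 -0.2161  0.2176] psi -31.9 z [ 0.161  0.009 -0.987] open 0.0203 F [ 10.6 -14.9 -10.1] M [-2.52 -0.36 -0.5 ]
ang -149.6 rad 0.0812
Ft(cw) 18.2
[-0.0041  0.0085]
[-0.0037  0.0087]
[-0.0029  0.009 ]
[-0.0021  0.0092]
[-0.0013  0.0093]
```

Emit:
step_arm([
  {"dx":0,"dy":0,"dz":0,"twist":0},
  {"dx":0,"dy":0,"dz":0,"twist":0},
  {"dx":0,"dy":0,"dz":0,"twist":0},
  {"dx":0,"dy":0,"dz":0,"twist":0},
  {"dx":0,"dy":0,"dz":0,"twist":0},
], jaw=1)

```text
t: 19.2
position: [0.4704, -0.2176, 0.2194]
orientation: [2.671, 1.492, 0.227]
wrist_force: [-1.2, -0.3, -0.5]
opening: 0.0852
```

Emit:
step_arm([
  {"dx":0,"dy":0,"dz":0.02,"twist":0},
  {"dx":0,"dy":0,"dz":0.04,"twist":0},
  {"dx":0,"dy":0,"dz":0.04,"twist":0},
  {"dx":0,"dy":0,"dz":0.02,"twist":-0.02},
  {"dx":0,"dy":0,"dz":0,"twist":-0.02},
])

```text
t: 19.82
position: [0.4704, -0.2176, 0.3173]
orientation: [2.822, 1.127, 0.214]
wrist_force: [0.4, -0.3, -0.0]
opening: 0.0855
```

Run:
```python
from h import *
st();c=snap('wrist','w6');s=snap('scene','s3');t=snap('top','t3')
u,v=290,277
b=cv2.resize(s['pixels'][v-70:v+70,u-40:u+60,::-1],(428,600),interpolation=cv2.INTER_CUBIC)
a=cv2.resize(t['pixels'][180:280,370:432,::-1],(372,600),interpolation=cv2.INTER_CUBIC)
cv2.imwrite('pics/c3.png',np.hstack([b,a]))
print(proj(t,[.539,-.175,.238]),proj(t,[.4693,-.2150,.25]))
```

```text
19.82 [ 0.4704 -0.2176  0.3173] psi -46.9 z [ 0.165 -0.036 -0.986] open 0.0855 F [ 0.4 -0.3 -0. ] M [0.03 0.1  0.02]
[421.41279492 223.2976948 ] [442.12002534 258.86192492]
```

View pics/c3.png

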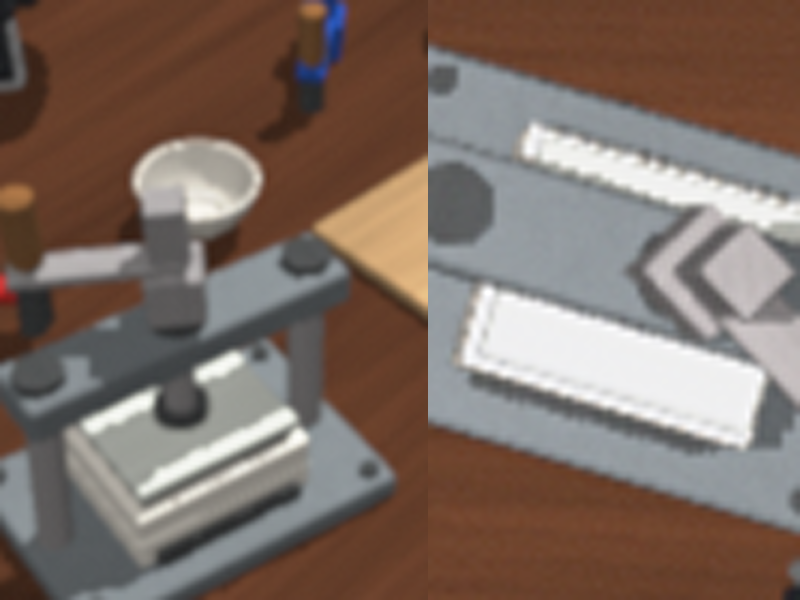

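View pics/w6.png

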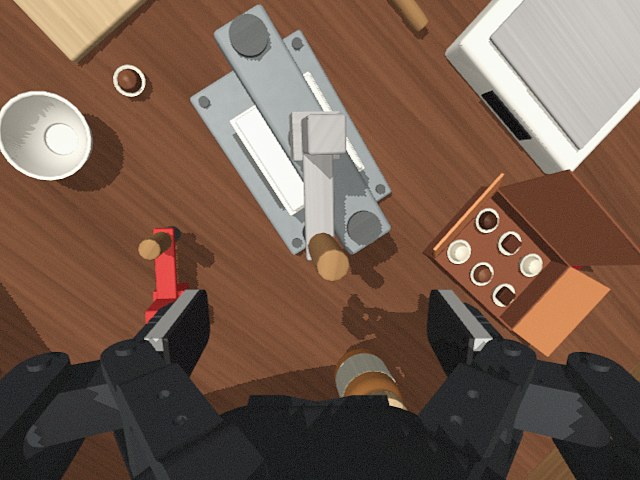

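The scene crop shows the plate now down on the mould with the crank seated. The wrist view shows the post top at about (326,133) and the knob top at about (333,262), and everything else is undisturbed.

Run:
```python
from h import *
c=dict(np.load('pics/w6.npz'));t=dict(np.load('pics/t3.npz'));im=t['pixels']
o=st()
p=ray(c,326,133,.238);k=ray(c,333,262,.25);d=(k-p)[:2];print('wrist',p,k,np.hypot(*d),np.degrees(np.arctan2(d[1],d[0])))
hsv=cv2.cvtColor(im,cv2.COLOR_RGB2HSV)
m=cv2.inRange(hsv,(8,120,120),(22,255,255));m[:235]=0;m[285:]=0;m[:,:425]=0;m[:,470:]=0
n,l,s,ce=cv2.connectedComponentsWithStats(m);i=1+s[1:,4].argmax();print(s[i],ce[i])
P=ray(t,423.3,225.3,.238);K=ray(t,*ce[i],.25);d=(K-P)[:2];print('top',P,K,np.hypot(*d),np.degrees(np.arctan2(d[1],d[0])))
```

```text
19.98 [ 0.4699 -0.2169  0.3151] psi -46.5 z [ 0.162 -0.033 -0.986] open 0.0852 F [0.2 0.  0.2] M [0.02 0.03 0.02]
wrist [ 0.53454485 -0.17813623  0.238     ] [ 0.47987399 -0.23288826  0.25      ] 0.07737369374453405 -134.95750306460076
[447 249  10  11  85] [451.4        254.09411765]
top [ 0.53510256 -0.17887656  0.238     ] [ 0.47923159 -0.23310365  0.25      ] 0.0778597630937565 -135.85542004748055
```

The crank is at yaw about -135.5° by both cameras and leans slightly toward the knob. The tool is also tilted about 9° by the winding reaction. I will take the post, which straightens things, and check the tightness by the moment about z.

Emit:
step_arm([
  {"dx":0.045,"dy":0.025,"dz":0,"twist":0.002},
  {"dx":0.045,"dy":0.026,"dz":0,"twist":0},
  {"dx":0,"dy":0,"dz":-0.04,"twist":0},
  {"dx":0,"dy":0,"dz":-0.04,"twist":0},
  {"dx":0,"dy":0,"dz":0,"twist":0},
])

```text
t: 20.6
position: [0.539, -0.1775, 0.2541]
orientation: [2.81, 1.171, 0.212]
wrist_force: [-0.9, 0.3, 0.1]
opening: 0.0856
```

Run:
```python
from h import *
st()
```

```text
20.6 [ 0.539  -0.1775  0.2541] psi -45.1 z [ 0.162 -0.03  -0.986] open 0.0856 F [-0.9  0.3  0.1] M [-0.    0.02  0.01]
```

Well placed. I go down to 0.208 and close gently.

Emit:
step_arm([
  {"dx":0,"dy":-0.001,"dz":-0.03,"twist":0},
  {"dx":0,"dy":0,"dz":-0.025,"twist":0},
  {"dx":0,"dy":0,"dz":-0.006,"twist":0},
  {"dx":0,"dy":0,"dz":0,"twist":0},
  {"dx":0,"dy":0,"dz":0,"twist":0},
])

```text
t: 21.22
position: [0.5413, -0.1801, 0.213]
orientation: [2.802, 1.172, 0.219]
wrist_force: [-0.4, 0.1, -0.7]
opening: 0.0859
```

Emit:
step_arm([
  {"dx":0,"dy":0,"dz":0,"twist":0},
  {"dx":0,"dy":0,"dz":0,"twist":0},
  {"dx":0,"dy":0,"dz":0,"twist":0},
  {"dx":0,"dy":0,"dz":0,"twist":0},
  {"dx":0,"dy":0,"dz":0,"twist":0},
], jaw=-1, newtons=60)

```text
t: 21.85
position: [0.5401, -0.1783, 0.2154]
orientation: [2.807, 1.175, 0.216]
wrist_force: [-3.1, 2.2, 1.8]
opening: 0.0248
```

Run:
```python
from h import *
st()
```

```text
21.85 [ 0.5401 -0.1783  0.2154] psi -44.9 z [ 0.165 -0.029 -0.986] open 0.0248 F [-3.1  2.2  1.8] M [0.39 0.58 0.05]
```

Emit:
step_arm([
  {"dx":0,"dy":0,"dz":0,"twist":0},
  {"dx":0,"dy":0,"dz":0,"twist":0},
  {"dx":0,"dy":0,"dz":0,"twist":0},
  {"dx":-0.002,"dy":0,"dz":-0.01,"twist":0},
  {"dx":0,"dy":0,"dz":-0.007,"twist":0},
], jaw=1)

```text
t: 22.48
position: [0.5393, -0.1792, 0.202]
orientation: [2.804, 1.174, 0.219]
wrist_force: [0.3, 0.4, 0.1]
opening: 0.0855
```

Emit:
step_arm([
  {"dx":0,"dy":0,"dz":0,"twist":0},
  {"dx":0,"dy":0,"dz":0,"twist":0},
  {"dx":0,"dy":0,"dz":0,"twist":0},
  {"dx":0,"dy":0,"dz":0,"twist":0},
  {"dx":0,"dy":0,"dz":0,"twist":0},
], jaw=-1, newtons=90)

```text
t: 23.1
position: [0.5354, -0.1753, 0.201]
orientation: [2.819, 1.182, 0.207]
wrist_force: [-3.7, 3.3, 5.7]
opening: 0.023
```

Run:
```python
from h import *
st()
```

```text
23.1 [ 0.5354 -0.1753  0.201 ] psi -44.8 z [ 0.154 -0.02  -0.988] open 0.023 F [-3.7  3.3  5.7] M [0.5  0.72 0.1 ]
```

Emit:
step_arm([
  {"dx":0,"dy":0,"dz":0,"twist":-0.003},
  {"dx":0,"dy":0,"dz":0,"twist":-0.003},
  {"dx":0,"dy":0,"dz":0,"twist":-0.003},
  {"dx":0,"dy":0,"dz":0,"twist":-0.003},
  {"dx":0,"dy":0,"dz":0,"twist":-0.003},
])

```text
t: 23.72
position: [0.5354, -0.175, 0.2011]
orientation: [2.866, 1.044, 0.198]
wrist_force: [0.3, 0.3, 1.3]
opening: 0.0229
```

Run:
```python
from h import *
st()
```

```text
23.73 [ 0.5354 -0.175   0.2011] psi -50.3 z [ 0.15  -0.035 -0.988] open 0.0229 F [0.3 0.3 1.3] M [0.27 0.39 0.69]
```

Emit:
step_arm([
  {"dx":0,"dy":0,"dz":0,"twist":-0.003},
  {"dx":0,"dy":0,"dz":0,"twist":-0.003},
  {"dx":0,"dy":0,"dz":0,"twist":0},
  {"dx":0,"dy":0,"dz":0,"twist":0},
  {"dx":0,"dy":0,"dz":0,"twist":0},
])

```text
t: 24.35
position: [0.5354, -0.1749, 0.2011]
orientation: [2.882, 0.99, 0.194]
wrist_force: [0.1, 0.7, 0.8]
opening: 0.0229
```

Run:
```python
from h import *
st()
```

```text
24.35 [ 0.5354 -0.1749  0.2011] psi -52.4 z [ 0.148 -0.042 -0.988] open 0.0229 F [0.1 0.7 0.8] M [0.3  0.43 0.86]
```

Emit:
step_arm([
  {"dx":0,"dy":0,"dz":0,"twist":-0.003},
  {"dx":0,"dy":0,"dz":0,"twist":-0.003},
  {"dx":0,"dy":0,"dz":0,"twist":0},
  {"dx":0,"dy":0,"dz":0,"twist":0},
  {"dx":0,"dy":0,"dz":0,"twist":0},
])

```text
t: 24.98
position: [0.5354, -0.1748, 0.2012]
orientation: [2.898, 0.934, 0.19]
wrist_force: [1.4, 1.4, 0.8]
opening: 0.0231
```

Run:
```python
from h import *
st()
```

```text
24.98 [ 0.5354 -0.1748  0.2012] psi -54.6 z [ 0.146 -0.048 -0.988] open 0.0231 F [1.4 1.4 0.8] M [0.37 0.49 1.06]
```

Emit:
step_arm([
  {"dx":0,"dy":0,"dz":0,"twist":0.004},
  {"dx":0,"dy":0,"dz":0,"twist":0.003},
  {"dx":0,"dy":0,"dz":0,"twist":0.003},
  {"dx":0,"dy":0,"dz":0.003,"twist":0},
  {"dx":0,"dy":0,"dz":0.004,"twist":0},
])

```text
t: 25.6
position: [0.5352, -0.1749, 0.2013]
orientation: [2.876, 1.017, 0.2]
wrist_force: [8.0, -2.6, -14.4]
opening: 0.0229
```

Run:
```python
from h import *
st()
```

```text
25.6 [ 0.5352 -0.1749  0.2013] psi -51.4 z [ 0.151 -0.036 -0.988] open 0.0229 F [  8.   -2.6 -14.4] M [-0.16 -0.82  0.19]
```

Emit:
step_arm([
  {"dx":0,"dy":0,"dz":0.004,"twist":0.002},
  {"dx":0,"dy":0,"dz":0.005,"twist":0},
  {"dx":0,"dy":0,"dz":0.005,"twist":0},
  {"dx":0,"dy":0,"dz":0.005,"twist":0},
  {"dx":0,"dy":0,"dz":0.005,"twist":0},
])

```text
t: 26.22
position: [0.5351, -0.175, 0.2013]
orientation: [2.877, 1.023, 0.205]
wrist_force: [9.4, -2.0, -14.8]
opening: 0.023
```

Run:
```python
from h import *
st()
```

```text
26.23 [ 0.5351 -0.175   0.2013] psi -51.2 z [ 0.153 -0.032 -0.988] open 0.023 F [  9.4  -2.  -14.8] M [-0.26 -0.91  0.21]
```

Emit:
step_arm([
  {"dx":0.003,"dy":-0.001,"dz":0.003,"twist":0},
  {"dx":0.004,"dy":-0.001,"dz":0.004,"twist":0},
  {"dx":0.004,"dy":-0.001,"dz":0.006,"twist":0},
  {"dx":0.004,"dy":-0.001,"dz":0.006,"twist":0},
  {"dx":0.004,"dy":-0.001,"dz":0.006,"twist":0},
])

```text
t: 26.85
position: [0.5369, -0.1754, 0.2017]
orientation: [2.904, 1.033, 0.154]
wrist_force: [-3.6, -4.4, -25.6]
opening: 0.0229
```

Run:
```python
from h import *
st()
```

```text
26.85 [ 0.5369 -0.1754  0.2017] psi -51.0 z [ 0.113 -0.019 -0.993] open 0.0229 F [ -3.6  -4.4 -25.6] M [-0.56  1.31  0.17]
```

Emit:
step_arm([
  {"dx":0.004,"dy":0,"dz":0,"twist":0},
  {"dx":0.004,"dy":0,"dz":0,"twist":0},
  {"dx":0.004,"dy":0,"dz":0,"twist":0},
  {"dx":0.004,"dy":0,"dz":0,"twist":0},
  {"dx":0.002,"dy":0,"dz":0.002,"twist":0},
])

```text
t: 27.48
position: [0.5382, -0.1755, 0.2019]
orientation: [2.921, 1.046, 0.096]
wrist_force: [-3.0, -2.9, -22.4]
opening: 0.023
```

Run:
```python
from h import *
st()
```

```text
27.48 [ 0.5382 -0.1755  0.2019] psi -50.7 z [ 0.071 -0.015 -0.997] open 0.023 F [ -3.   -2.9 -22.4] M [-0.51  0.96  0.2 ]
```

Emit:
step_arm([
  {"dx":0.004,"dy":0,"dz":0,"twist":0},
  {"dx":0.004,"dy":0,"dz":0,"twist":0},
  {"dx":0.004,"dy":0,"dz":0,"twist":0},
  {"dx":0.004,"dy":0,"dz":0,"twist":0},
  {"dx":0.004,"dy":0,"dz":0,"twist":0},
])

```text
t: 28.1
position: [0.54, -0.1756, 0.2019]
orientation: [2.939, 1.057, 0.032]
wrist_force: [-11.9, -2.4, -12.2]
opening: 0.0231
```

Run:
```python
from h import *
st()
```

```text
28.1 [ 0.54   -0.1756  0.2019] psi -50.5 z [ 0.026 -0.011 -1.   ] open 0.0231 F [-11.9  -2.4 -12.2] M [-0.2   2.45  0.11]
```

Emit:
step_arm([
  {"dx":0,"dy":0,"dz":0,"twist":0},
  {"dx":0,"dy":0,"dz":0,"twist":0},
  {"dx":0,"dy":0,"dz":0,"twist":0},
  {"dx":0,"dy":0,"dz":0.002,"twist":0},
  {"dx":0,"dy":0,"dz":0,"twist":0},
], jaw=1)

```text
t: 28.72
position: [0.5534, -0.1798, 0.2232]
orientation: [2.913, 1.042, 0.086]
wrist_force: [0.1, 0.2, -0.1]
opening: 0.0855
```

Run:
```python
from h import *
st();t=snap('top','t4');im=t['pixels'];hsv=cv2.cvtColor(im,cv2.COLOR_RGB2HSV)
m=cv2.inRange(hsv,(8,120,120),(22,255,255));m[:235]=0;m[285:]=0;m[:,:425]=0;m[:,470:]=0
n,l,s,ce=cv2.connectedComponentsWithStats(m);i=1+s[1:,4].argmax();print(s[i],ce[i])
K=ray(t,*ce[i],.25);d=K[:2]-[.538,-.1747];print(K,np.hypot(*d),np.degrees(np.arctan2(d[1],d[0])))
```

```text
28.73 [ 0.5534 -0.1798  0.2232] psi -50.7 z [ 0.068 -0.025 -0.997] open 0.0855 F [ 0.1  0.2 -0.1] M [-0.06  0.02 -0.01]
[446 251   8   8  40] [449.375 254.875]
[ 0.47757515 -0.22914044  0.25      ] 0.08133218164295458 -137.98237824473253
```

Emit:
step_arm([
  {"dx":-0.021,"dy":0.002,"dz":-0.005,"twist":0.003},
  {"dx":0,"dy":0,"dz":-0.012,"twist":0},
  {"dx":0,"dy":0,"dz":-0.006,"twist":0},
  {"dx":0,"dy":0,"dz":-0.002,"twist":0},
  {"dx":0,"dy":0,"dz":0,"twist":0},
])

```text
t: 29.4
position: [0.538, -0.1781, 0.2021]
orientation: [2.905, 1.07, 0.087]
wrist_force: [-0.4, -0.2, -0.1]
opening: 0.0855
```

Run:
```python
from h import *
st()
```

```text
29.4 [ 0.538  -0.1781  0.2021] psi -49.6 z [ 0.068 -0.023 -0.997] open 0.0855 F [-0.4 -0.2 -0.1] M [ 0.01  0.06 -0.02]
```

Well placed. I close at a lower grip force and lift in the same call.

Emit:
step_arm([
  {"dx":0,"dy":0,"dz":0,"twist":0},
  {"dx":0,"dy":0,"dz":0,"twist":0},
  {"dx":0,"dy":0,"dz":0,"twist":0},
  {"dx":0,"dy":0,"dz":0,"twist":0},
  {"dx":0,"dy":0,"dz":0,"twist":0},
], jaw=-1, newtons=50)

```text
t: 30.02
position: [0.5372, -0.1762, 0.2029]
orientation: [2.91, 1.074, 0.083]
wrist_force: [-0.5, -0.5, -0.1]
opening: 0.0236
```

Emit:
step_arm([
  {"dx":0,"dy":0,"dz":0.003,"twist":0},
  {"dx":0,"dy":0,"dz":0.004,"twist":0},
  {"dx":0,"dy":0,"dz":0.004,"twist":0},
  {"dx":0,"dy":0,"dz":0.004,"twist":0},
  {"dx":0,"dy":0,"dz":0.004,"twist":0},
])

```text
t: 30.65
position: [0.5363, -0.1758, 0.2035]
orientation: [2.912, 1.075, 0.082]
wrist_force: [6.8, -1.9, -13.7]
opening: 0.0239
```

Run:
```python
from h import *
st()
```

```text
30.65 [ 0.5363 -0.1758  0.2035] psi -49.5 z [ 0.062 -0.016 -0.998] open 0.0239 F [  6.8  -1.9 -13.7] M [-0.27 -0.89  0.22]
```

Emit:
step_arm([
  {"dx":0.002,"dy":0,"dz":0.003,"twist":0.004},
  {"dx":0.002,"dy":-0.001,"dz":0.006,"twist":0.003},
  {"dx":0.003,"dy":-0.001,"dz":0.007,"twist":0.001},
  {"dx":0.003,"dy":-0.001,"dz":0.007,"twist":0},
  {"dx":0.003,"dy":-0.001,"dz":0.007,"twist":0},
])

```text
t: 31.28
position: [0.5382, -0.1763, 0.2203]
orientation: [2.903, 1.159, 0.051]
wrist_force: [-5.2, 1.4, -6.8]
opening: 0.0233
```

Run:
```python
from h import *
st()
```

```text
31.27 [ 0.5382 -0.1763  0.2203] psi -46.5 z [ 0.036 -0.002 -0.999] open 0.0233 F [-5.2  1.4 -6.8] M [0.24 1.15 0.1 ]
```

Emit:
step_arm([
  {"dx":-0.001,"dy":0,"dz":0.007,"twist":0},
  {"dx":0,"dy":0,"dz":0.01,"twist":0},
  {"dx":0,"dy":0,"dz":0.02,"twist":0},
  {"dx":0,"dy":0,"dz":0.03,"twist":0},
  {"dx":0,"dy":0,"dz":0.02,"twist":0},
])

```text
t: 31.9
position: [0.5419, -0.1779, 0.2959]
orientation: [2.892, 1.153, 0.071]
wrist_force: [0.2, -0.1, -4.0]
opening: 0.0233
```

Run:
```python
from h import *
st();c=snap('wrist','w7');s=snap('scene','s4')
u,v=290,265
b=cv2.resize(s['pixels'][v-80:v+70,u-50:u+60,::-1],(440,600),interpolation=cv2.INTER_CUBIC)
a=cv2.resize(c['pixels'][40:440,200:440,::-1],(360,600))
cv2.imwrite('pics/c4.png',np.hstack([b,a]))
```

```text
31.9 [ 0.5419 -0.1779  0.2959] psi -46.6 z [ 0.053 -0.009 -0.999] open 0.0233 F [ 0.2 -0.1 -4. ] M [ 0.06 -0.04 -0.05]
```

View pics/c4.png

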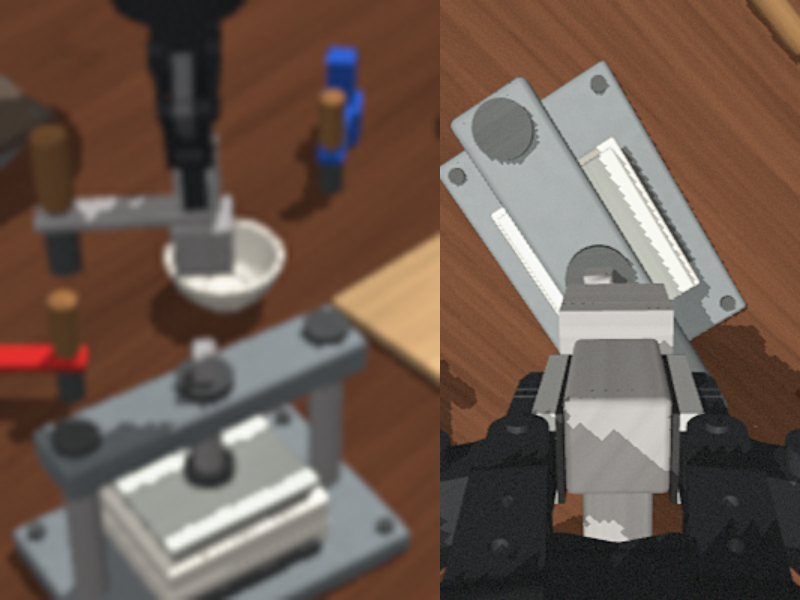

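The crop shows the crank lifted clear and upright in the gripper, the spindle bare at crop (205,350), and the plate flat on the mould. I now carry the crank to the board, with the knob pointing (-x,-y) and the hub near (0.56, 0.15), clear of the wing key.

Emit:
step_arm([
  {"dx":0.005,"dy":0.06,"dz":0,"twist":0},
  {"dx":0.005,"dy":0.08,"dz":0,"twist":0},
  {"dx":0.005,"dy":0.08,"dz":0,"twist":0},
  {"dx":0.005,"dy":0.08,"dz":0,"twist":0},
  {"dx":0.004,"dy":0.08,"dz":-0.02,"twist":0},
])

```text
t: 32.62
position: [0.5605, 0.1092, 0.2813]
orientation: [2.894, 1.137, 0.079]
wrist_force: [0.7, -0.4, -3.3]
opening: 0.0233
```

Emit:
step_arm([
  {"dx":0,"dy":0.05,"dz":-0.04,"twist":0},
  {"dx":0,"dy":0.01,"dz":-0.06,"twist":0},
  {"dx":0,"dy":0,"dz":-0.06,"twist":0},
  {"dx":0,"dy":0,"dz":-0.05,"twist":0},
  {"dx":0,"dy":0,"dz":0,"twist":0},
])

```text
t: 33.25
position: [0.5569, 0.1614, 0.1161]
orientation: [2.891, 1.151, 0.075]
wrist_force: [0.1, -0.9, -3.1]
opening: 0.0235
```

Run:
```python
from h import *
st()
```

```text
33.25 [0.5569 0.1614 0.1161] psi -46.6 z [ 0.055 -0.009 -0.998] open 0.0235 F [ 0.1 -0.9 -3.1] M [ 0.05  0.05 -0.07]
```

Emit:
step_arm([
  {"dx":0,"dy":0,"dz":-0.03,"twist":0},
  {"dx":0,"dy":0,"dz":-0.03,"twist":0},
  {"dx":0,"dy":0,"dz":-0.008,"twist":0},
  {"dx":0,"dy":0,"dz":-0.003,"twist":0},
  {"dx":0,"dy":0,"dz":0,"twist":0},
])

```text
t: 33.88
position: [0.5636, 0.1619, 0.071]
orientation: [2.887, 1.148, 0.097]
wrist_force: [-0.5, 0.1, -4.0]
opening: 0.0237
```

Emit:
step_arm([
  {"dx":0,"dy":0,"dz":-0.003,"twist":0},
  {"dx":0,"dy":0,"dz":-0.003,"twist":0},
  {"dx":0,"dy":0,"dz":-0.003,"twist":0},
  {"dx":0,"dy":0,"dz":-0.002,"twist":0},
  {"dx":0,"dy":0,"dz":-0.002,"twist":0},
])

```text
t: 34.5
position: [0.565, 0.1621, 0.0629]
orientation: [2.886, 1.148, 0.102]
wrist_force: [-0.8, -0.1, -3.1]
opening: 0.0236
```

Emit:
step_arm([
  {"dx":0,"dy":0,"dz":-0.003,"twist":0},
  {"dx":0,"dy":0,"dz":-0.003,"twist":0},
  {"dx":0,"dy":0,"dz":-0.003,"twist":0},
  {"dx":0,"dy":0,"dz":-0.003,"twist":0},
  {"dx":0,"dy":0,"dz":-0.003,"twist":0},
])

```text
t: 35.12
position: [0.568, 0.1637, 0.0573]
orientation: [2.887, 1.146, 0.11]
wrist_force: [-6.2, -1.2, 15.1]
opening: 0.0234
```

Run:
```python
from h import *
st()
```

```text
35.12 [0.568  0.1637 0.0573] psi -46.8 z [ 0.078 -0.005 -0.997] open 0.0234 F [-6.2 -1.2 15.1] M [-0.07  1.5  -0.04]
```

On the board, with 15 N of contact at the predicted height. I release and go up.

Emit:
step_arm([
  {"dx":0,"dy":0,"dz":0,"twist":0},
  {"dx":0,"dy":0,"dz":0,"twist":0},
  {"dx":0,"dy":0,"dz":0,"twist":0},
  {"dx":0,"dy":0,"dz":0,"twist":0},
  {"dx":0,"dy":0,"dz":0.01,"twist":0},
], jaw=1)

```text
t: 35.75
position: [0.5679, 0.163, 0.0635]
orientation: [2.885, 1.147, 0.11]
wrist_force: [0.2, 0.5, -0.0]
opening: 0.0852
```

Emit:
step_arm([
  {"dx":0,"dy":0,"dz":0.03,"twist":0},
  {"dx":0,"dy":0,"dz":0.06,"twist":0},
  {"dx":0,"dy":0,"dz":0.07,"twist":0},
  {"dx":0,"dy":0,"dz":0.07,"twist":0},
  {"dx":0,"dy":0,"dz":0.05,"twist":0},
])

```text
t: 36.38
position: [0.5645, 0.1625, 0.2777]
orientation: [2.887, 1.148, 0.101]
wrist_force: [0.4, -0.4, -0.2]
opening: 0.0857
```

Emit:
step_arm([
  {"dx":0,"dy":0.04,"dz":0.02,"twist":0},
  {"dx":0,"dy":0.06,"dz":0,"twist":0},
  {"dx":0,"dy":0.06,"dz":0,"twist":0},
  {"dx":0,"dy":0.04,"dz":0,"twist":0},
  {"dx":0,"dy":0,"dz":0,"twist":0},
])

```text
t: 37.0
position: [0.5664, 0.3164, 0.3036]
orientation: [2.885, 1.143, 0.125]
wrist_force: [-0.7, -0.4, 0.8]
opening: 0.085
```

Run:
```python
from h import *
st();s=snap('scene','s5');t=snap('top','t5')
b=cv2.resize(s['pixels'][215:365,230:420,::-1],None,fx=2,fy=2.67,interpolation=cv2.INTER_CUBIC)
a=cv2.resize(t['pixels'][180:330,200:470,::-1],(400,b.shape[0]))
cv2.imwrite('pics/c5.png',np.hstack([b,a]));print(b.shape)
```

```text
37.0 [0.5664 0.3164 0.3036] psi -46.9 z [ 0.088 -0.004 -0.996] open 0.085 F [-0.7 -0.4  0.8] M [0.02 0.04 0.04]
(400, 380, 3)
```

View pics/c5.png

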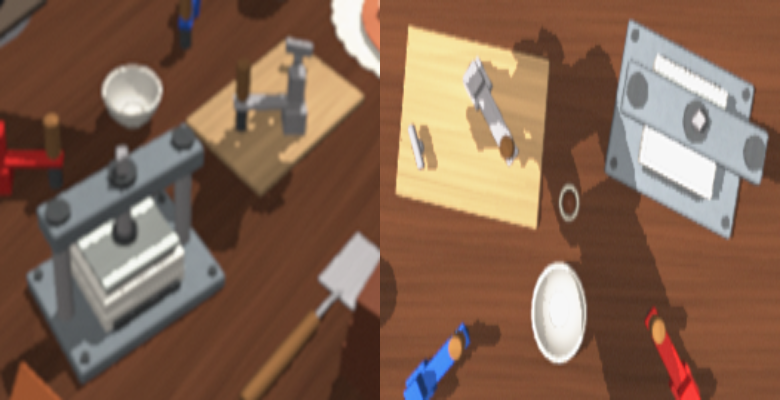

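The crank stands upright on the board, with its hub at about (478,80) and knob foot at about (508,150) in the right half of the crop. The wing key, truffle and bowl are in place and the plate is flat on the mould. I hand the job in.

```bash
python3 -c "
from bench import *
print(close_job())"
```

```text
the job is handed in; nothing more can be done
None
```

I fitted the steel crank home on the spindle, wound the press tight, then lifted the crank off and stood it back on its board. I handed the job in at about 37 s.

**Fitting:** the wrist camera gave the angle of the square (about 60°), so no feeling was needed. The crank went down without resistance to the expected shoulder height, with a final push of about 10 N.

**Winding:** about 3.4 rad by the knob, until the force rose from about 6 N to 18 N, and I stopped there. I then turned the post a little further as a check. The moment rose about 0.2 N m for every 2°, to 1.06 N m, which fits the figure for firmly tight.

**Last checks:** the final pictures show the plate flat on the mould and the crank upright on the board with its foot supported. The wing key, truffle and bowl look unmoved; I judged that by eye only.

**What disagreed or went wrong:**
- **Knob angle:** after I let go of the knob, the crank stood at -135°, while the gripper position suggested -150°. I put this down to socket play, crank lean and tool tilt. The 18 N and 1.06 N m readings therefore don't fully agree, and I never measured the plate gap directly.
- **Tool tilt:** winding tilted the tool by about 0.16 rad, and the crank stuck on the square at the first lifts, with wrist forces up to about 26 N. I straightened the tool, regripped, turned back a few degrees within the play, and the crank came off.
- **Taper force:** the contact force on the taper during those lifts could not be measured.

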